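# Tare the balance that carries the dish

### The arm

A 7-joint arm with a two-finger parallel gripper is mounted at the origin on a cart in front of the work surface, level with it; the furniture and walls round the work are solid. World frame = base frame: x ahead of the robot, y to its left, z up, the work surface at z = 0. Lengths are in m, angles in rad, forces in N, time in s.
With the tool pointing down it reaches from about 0.425 to 0.875 m from the base axis. Payload 8.4 kg.
Tool frame: the origin (TCP) lies midway between the tips of the shut fingers; the grasp point (between the pads) lies 19 mm behind it; z points along the fingers, y is the line along which they close (so a half turn about z gives the same grasp; the last joint's range is limited). The gripper opens to 85 mm and grips with 20 to 120 N. Pads are 22 mm wide; open, the fingers measure 114 mm over their backs; the gripper's body (76 mm by 85 mm) begins 54 mm behind the grasp point. The pads swing forward as they close: fully open they stand 13 mm farther back than shut.
Start: joints at [-1.266, 0.333, 0.04, 1.465, -0.013, 1.343, -0.059], TCP at [0.255, 0.598, 0.231] pointing down, gripper open.
Joint ranges: [-2.58, 2.58], [-0.38, 2.09], [-1.3, 1.39], [0.25, 2.4], [-1.5, 4.64], [0.08, 2.09], [-2.65, 2.65]. Speed limits (rad/s): [2.22, 2.22, 2.79, 2.79, 3.14, 3.14, 3.14].

### API

Orientations are given as a unit quaternion [x, y, z, w].
In Python, from rig import * gives the robot as it stands.
- The arm moves only by the tool send_rows, never from a script. Its argument "moves" is a list of rows, each a list of 5 numbers: the finger opening in m, from 0 to 0.0854, then the shift along the tool's x, y, z in m, then the turn about the tool's z in degrees. In form: [[gripper, x, y, z, roll], ...]. A call has exactly 5 rows; each row shifts and turns the commanded pose from where the row before left it, along the tool's axes as they then stand; what a row does not reach is not made up. A row lasts 1/10 s, in which the tool goes at most 50 mm and 8.59 degrees, less where a joint would pass 70% of its speed; a pose out of reach is approached as far as the arm can. A call with a gripper value outside its range is refused whole. The fingers move at their own pace and stop on an object; "newtons" is the grip in N (left out, the last holds). Time passes only in rows, so rows that do not move let the fingers close, or fill a call up. It gives the time, the measured TCP pose, the force, the opening and the grip force at its end, in the units of the state.
- get_obs(): the state, without advancing time (a new reading comes with each control period).
- get_image(name): name is "scene" or "top"; returns the picture (420x560x3 uint8, red, green, blue); there is no depth.
- camera_model(name): a dict with "K" (3x3 intrinsics, pixels), "D" ([k1, k2, p1, p2, k3] as OpenCV has them; the pictures are not rectified), "camera_from_world" (4x4, takes a point from world to camera coordinates). Camera axes: x right, y down, z forward; pixel columns grow to the right and rows downward; lengths in m; the calibration is good to about 2 mm. A picture is of the moment at which its call begins. camera_model takes no time and is no camera call.
- finish_job(): hands the job in; it is judged then, once.
Trained networks look in the newest picture that a camera, given by its name, has taken for a name from the list of things; names that differ only in an ending like _2 or _b are one class to them, and where a whole thing is asked for, a point or a joint stands for the part that bears it (a point fixed in the world has none). Each returns a list of dicts, best first, with "p" (0 to 1); they miss things now and then, are a little off and sometimes report something else, mostly with a low value. They report only what shows in the picture. A call takes as long as a camera call. They do not tell look-alikes from the thing itself.
- find_in(camera, label): "at" ([x, y, z] in m, in world coordinates, good to about 4 mm: the middle of the surface that is visible of it).
- outline_of(camera, label): "mask" (420x560 bool, what is visible of it).
- tip_of(camera, label): "at" ([x, y, z] in m, in world coordinates, good to about 4 mm: a listed point, or the origin of a listed thing).
The state is a dict: "clock": time; "qpos": joint angles; "qd": joint speeds; "joint_torque": joint torques, N m; "tool_pos": TCP position; "ee_rot": TCP orientation; "ft_force": force on the tool from outside, world axes, zero at the start; "torque": the same for the moment, N m; "width": opening from 0.0 (shut) to 1.0 (fully open); "grip_force": force on a finger pad.
Only numpy, scipy, OpenCV 4.12 (cv2) and the standard library are available. Lean on these libraries where they do the work, as an engineer would, in place of code of your own. Each camera call takes 0.05 s, during which the arm holds its last target. There are 200 camera calls.

### The job

Two alike bench balances stand on the table; one has a petri dish on its pan. Tare that one: with the fingertips push the ribbed sliding shutter on its front fully open, reach a fingertip into the well it uncovers and press the sunken key right down, hold it down for about two seconds, let it come up, and push the shutter fully shut again. Only push and press, never take the rib between the fingers; do not disturb the dish, and leave the other balance's shutter and key alone.

Things in the scene. Friction and masses are not known exactly. Their poses are not given: they have to be found in the camera images.
- balance_dish: The balance to tare, the one with a petri dish on its pan: white box 210 (x) x 150 (y) mm, flat deck 48 mm above the table, fixed, turned up to 0.2 rad. Origin: centre of its underside; x away from the robot, y left, z up. Round steel pan (100 mm, top 54 mm high) at its far end, 47 mm beyond the origin (+x); dark display strip across its middle; well at the front right.
- dish_key_top (a point): Centre of the top of its sunken key (30 x 50 mm): 26 mm above the table when up, 21 mm when pressed. The key lies in a well in the deck, 36 (x) x 56 (y) mm, upright walls, centred at x = -73, y = -38 mm in the balance's frame; the key's top is 22 mm below the deck.
- dish_key (a joint): travel of that key: 0 up, 0.005 m right down; a spring of 1.5 N at the top and 4 N at the bottom brings it back
- dish_rib_top (a point): Centre of the top of the rib on its shutter, 61 mm above the table; axes as the balance's. The shutter is a grey plate 46 (x) x 68 (y) mm, top 4 mm above the deck, between two rails along y, 52.5 mm high. The rib crosses its middle: 8 mm thick (y), 36 mm long (x), 9 mm above the plate.
- dish_shutter (a joint): position of that shutter: 0 shut (rib and plate centred over the well), 0.066 m fully open, to the left (balance's +y), against its stop; it needs about 2 N and stays where it is left. It starts shut or up to 12 mm ajar.
- dish_center (a point): centre of the petri dish (61 mm across, 14 mm high, about 30 g, loose) which stands on the pan
- balance_bare: The other balance, same shape and frame, empty pan: leave it alone
- bare_key (a joint): its key, as above; must stay up
- bare_shutter (a joint): its shutter, as above; must stay where it is
- bare_rib_top (a point): top of the rib on its shutter
Things that resemble listed ones, but are neither listed nor needed, are in the scene too. What is shaped like the part that bears dish_center but green or orange is not meant.

How it is judged:
On the way, in this order (a step that is already met when the one before it is completed fails the run):
1. the shutter of the balance with the dish is fully open (at least 60 of 66 mm) (value of joint dish_shutter above 0.06 m), for 0.2 s.
2. its sunken key is right down (at least 4 of 5 mm) for 1.5 s on end (value of joint dish_key above 0.004 m), for 1.5 s.
At the end, for the whole second after the job is handed in: The shutter of the balance with the dish is shut to within 4 mm, its key is up (within 1 mm), the dish stands on the pan within 8 mm of where it was, and the other balance's shutter (within 4 mm) and key (within 1 mm) are as they were (value of joint dish_shutter below 0.004 m and value of joint each of dish_key, bare_key below 0.001 m and z of dish_center in the frame of balance_dish above 0.057 m and distance of dish_center from where it was at the start of the episode below 0.008 m and distance of bare_rib_top from where it was at the start of the episode below 0.004 m); the robot touches nothing.
It fails at once if the dish is lifted or shifted by more than 8 mm (distance of dish_center from where it was at the start of the episode above 0.008 m).
It fails at once if the other balance's key is pressed by more than 1 mm (value of joint bare_key above 0.001 m).
It fails at once if the other balance's shutter is moved by more than 4 mm (distance of bare_rib_top from where it was at the start of the episode above 0.004 m).
It fails at once if the rib is taken between the fingers (grasp point within 6 mm of its middle plane, over the rib and less than 15 mm above its top) (y of the grasp point in the frame of dish_rib_top between -0.006 and 0.006 m and x of the grasp point in the frame of dish_rib_top between -0.035 and 0.035 m and z of the grasp point in the frame of dish_rib_top below 0.015 m).
It also fails if it takes over 48 s, if anything falls off the work surface, if the arm or the gripper's body presses on something with over 40 N, if the wrist force passes 120 N, or if a joint passes its speed limit or range.

## Working session

There is one attempt and no reset: what is moved stays moved. The work goes in short steps, Python scripts to look and compute and a tool call to move; the robot and the scene stay as the last step left them, time stands still between calls to the robot, and variables do not carry over. Pictures are saved under pics/ and viewed, at most 10 in all, crops included, and the job is handed in when it is done.

Besides the shell and the picture viewer there is one more tool, called after "Emit:" as name([rows], argument=value, ...), one row to a line, values as JSON. send_rows: Moves the arm, as the interface text tells. Its arguments: {"type":"object","properties":{"moves":{"type":"array"},"newtons":{"type":"number"}},"required":["moves"]}

```bash
mkdir -p pics; python3 - <<'E'
from rig import *
import cv2,numpy as np
for n in ("scene","top"):
    im=get_image(n); cv2.imwrite(f"pics/{n}0.png",im[:,:,::-1])
    for l in ("balance_dish","dish_rib_top","dish_center","dish_key_top"):
        print(n,l,[(np.round(d["at"],3).tolist(),round(d["p"],2)) for d in tip_of(n,l)])
o=get_obs();print(o["clock"],o["tool_pos"],o["ee_rot"],o["width"])
E
```

```text
scene balance_dish [([0.592, 0.026, -0.002], 0.97)]
scene dish_rib_top [([0.524, -0.006, 0.062], 0.82)]
scene dish_center [([0.638, 0.032, 0.062], 0.81), ([0.759, 0.206, 0.007], 0.61), ([0.516, -0.124, 0.009], 0.56)]
scene dish_key_top []
top balance_dish [([0.592, 0.031, 0.002], 0.62), ([0.596, -0.269, 0.001], 0.57)]
top dish_rib_top [([0.519, -0.005, 0.06], 0.73)]
top dish_center [([0.755, 0.21, 0.011], 0.88), ([0.643, 0.033, 0.059], 0.72), ([0.511, -0.121, 0.007], 0.64)]
top dish_key_top []
0.5 [0.25538722 0.59769538 0.23126532] [ 2.00543681e-01  9.79684761e-01 -3.88822970e-05 -7.63338886e-06] 0.9974167129295153
```

```bash
python3 -c "
import cv2,numpy as np
a=[cv2.imread(f'pics/{n}0.png') for n in('scene','top')]
cv2.imwrite('pics/top0b.png',cv2.resize(a[1],(800,600)));cv2.imwrite('pics/both.png',cv2.resize(np.hstack(a),(800,300)))"
```

```text
(no output)
```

View pics/top0b.png

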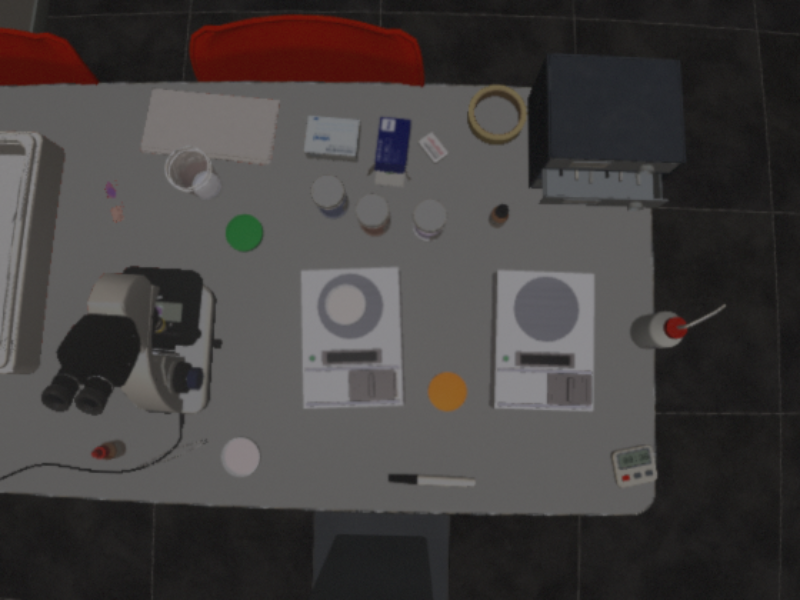

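View pics/scene0.png

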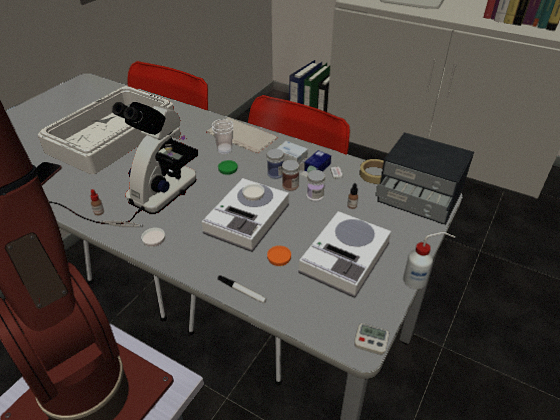

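The top view shows the dish balance at about (352,337) in the 800x600 frame, with its shutter plate spanning 349–396 and the rib near 373 at row 385. The bare balance is at about (545,340), and the microscope is left of x=215. The scene view agrees.

```bash
cat > h.py <<'E'
from rig import *
import cv2,numpy as np
def w(n,px,z):
    m=camera_model(n);K=np.array(m["K"]);D=np.array(m["D"]);T=np.array(m["camera_from_world"])
    u=cv2.undistortPoints(np.array(px,float).reshape(-1,1,2),K,D).reshape(-1,2)
    d=np.c_[u,np.ones(len(u))]@T[:3,:3]; c=-T[:3,:3].T@T[:3,3]
    return c+d*((z-c[2])/d[:,2])[:,None]
def p(n,X):
    m=camera_model(n);T=np.array(m["camera_from_world"])
    return cv2.projectPoints(np.array(X,float).reshape(-1,3),cv2.Rodrigues(T[:3,:3])[0],T[:3,3],np.array(m["K"]),np.array(m["D"]))[0].reshape(-1,2)
E
python3 - <<'E'
from h import *
im=get_image("top")
for d in outline_of("top","balance_dish"):
    m=d["mask"].astype(np.uint8); ys,xs=np.nonzero(m)
    r=cv2.minAreaRect(cv2.findNonZero(m)); b=cv2.boxPoints(r); W=w("top",b,0.048)
    print(d["p"],r,np.round(W[:,:2],4).tolist())
for d in outline_of("top","dish_rib_top")+outline_of("top","dish_shutter"):
    m=d["mask"].astype(np.uint8);r=cv2.minAreaRect(cv2.findNonZero(m));print(d["p"],r,np.round(w("top",cv2.boxPoints(r),0.052)[:,:2],4).tolist())
print("cam",w("top",[280,210],0), w("top",[280,210],1))
c=im[175:300,195:295]; cv2.imwrite("pics/crop.png",cv2.resize(c[:,:,::-1],None,fx=4.8,fy=4.8,interpolation=cv2.INTER_CUBIC))
E
```

```text
0.78 ((246.1392822265625, 236.1787109375), (96.11329650878906, 71.16048431396484), 88.09085083007812) [[0.6882, 0.1086], [0.6969, -0.0473], [0.4893, -0.0593], [0.4801, 0.0931]]
0.57 ((398.5, 272.0), (24.0, 31.0), 90.0) [[0.5429, -0.2734], [0.5441, -0.3415], [0.4924, -0.3415], [0.4915, -0.2737]]
0.65 ((260.1006774902344, 268.2184753417969), (22.65113639831543, 31.79301643371582), 87.87889862060547) [[0.5416, 0.0266], [0.5458, -0.0414], [0.4978, -0.0444], [0.4935, 0.0233]]
0.72 ((260.2155456542969, 268.6637878417969), (22.255645751953125, 31.475004196166992), 86.633544921875) [[0.5395, 0.0264], [0.5451, -0.0408], [0.498, -0.0448], [0.4924, 0.0222]]
cam [[ 0.65148783 -0.04758586  0.        ]] [[ 0.54238509 -0.0633287   1.        ]]
```

View pics/crop.png

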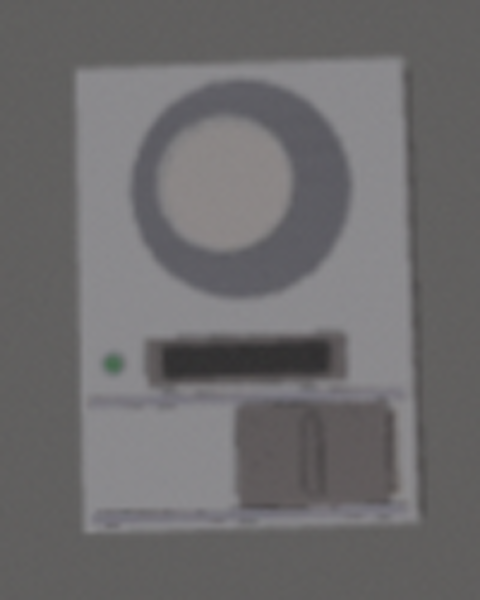

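The crop shows deck corners near (77,69), (404,57), (419,521) and (85,533). The plate spans 236–396 in x and 402–506 in y, with the rib at about (314,454). I'll fit the pose from these.

```bash
python3 - <<'E'
from h import *
f=lambda q:(np.array(q,float)+.5)/4.8-.5+np.array([195,175])
C=w("top",f([[77,69],[404,57],[419,521],[85,533]]),.048)[:,:2]
M=np.array([[105,75],[105,-75],[-105,-75],[-105,75]])/1e3
print(np.round(C,4).tolist())
c=C.mean(0);A=(C-c);th=np.arctan2((M[:,0]*A[:,1]-M[:,1]*A[:,0]).sum(),(M*A).sum());print("pose",c,th)
R=np.array([[np.cos(th),-np.sin(th)],[np.sin(th),np.cos(th)]])
print("resid",np.round((A@R-M)*1e3,1).tolist())
for nm,q,z in (("rib",[[314,454]],.061),("plate",[[236,404],[390,402],[396,503],[240,506]],.052),("pan",[[241,189]],.054)):
    print(nm,np.round((w("top",f(q),z)[:,:2]-c)@R*1e3,1).tolist())
o=get_obs();print(o["clock"],o["qpos"])
E
```

```text
[[0.689, 0.105], [0.6979, -0.0444], [0.4889, -0.0563], [0.4796, 0.0928]]
pose [0.58886735 0.0242821 ] 0.05868996358777355
resid [[-0.3, -0.3], [-0.1, 0.1], [0.5, 0.4], [-0.1, -0.1]]
rib [[-72.8, -29.5]]
plate [[-49.8, 5.2], [-51.2, -63.5], [-96.0, -64.7], [-95.0, 4.7]]
pan [[46.4, 0.3]]
0.7 [-1.26617891  0.33317479  0.03992166  1.46535616 -0.01338823  1.34333783
 -0.05851207]
```

Emit:
send_rows([
  [0,0,0,0,-5.3],
  [0,0,0,0,-5.3],
  [0,0,0,0,-5.3],
  [0,0,0,0,-5.3],
  [0,0,0,0,-5.3],
], newtons=30)

```text
clock: 1.2
tool_pos: [0.2554, 0.5977, 0.2313]
ee_rot: [-0.031, 1.0, -0.0, -0.0]
ft_force: [0.5, -0.6, -0.8]
width: 0.144
grip_force: 0.0
```

```bash
cat >> h.py <<'E'
from scipy.spatial.transform import Rotation as Ro
C0=np.array([.5889,.0243,0]);RB=Ro.from_euler("z",.0587).as_matrix()
def go(*t):  # target in balance frame (mm) -> shift in tool axes (mm)
    o=get_obs();T=Ro.from_quat(o["ee_rot"]).as_matrix();P=np.array(o["tool_pos"])
    print("t",round(o["clock"],2),"bal",np.round(RB.T@(P-C0)*1e3,1),"F",np.round(RB.T@np.array(o["ft_force"]),1),"w",round(o["width"],2),
     "yerr deg",np.round(np.degrees(np.arctan2(*(RB.T@T[:,1])[:2])),2))
    if t: print("shift",np.round(T.T@(C0+RB@np.array(t)/1e3-P)*1e3,1))
E
python3 -c "
from h import *
go(-73,-60,231)"
```

```text
t 1.2 bal [-299.3  592.   231.3] F [ 0.5 -0.7 -0.8] w 0.14 yerr deg -0.21
shift [-2.238e+02 -6.528e+02  3.000e-01]
```

Emit:
send_rows([
  [0,-0.012,-0.0435,0,0],
  [0,-0.012,-0.0435,0,0],
  [0,-0.012,-0.0435,0,0],
  [0,-0.012,-0.0435,0,0],
  [0,-0.012,-0.0435,0,0],
])

```text
clock: 1.7
tool_pos: [0.3285, 0.3823, 0.2315]
ee_rot: [-0.029, 1.0, 0.0, 0.0]
ft_force: [1.4, -0.4, -0.1]
width: 0.002
grip_force: 0.0
```

Emit:
send_rows([
  [0,-0.015,-0.0435,0,0],
  [0,-0.015,-0.0435,0,0],
  [0,-0.015,-0.0435,0,0],
  [0,-0.015,-0.0435,0,0],
  [0,-0.015,-0.0435,0,0],
])

```text
clock: 2.2
tool_pos: [0.4161, 0.1695, 0.2317]
ee_rot: [-0.029, 1.0, 0.0, 0.0]
ft_force: [0.5, -0.1, -0.1]
width: -0.002
grip_force: 0.0
```

Emit:
send_rows([
  [0,-0.017,-0.0435,0,0],
  [0,-0.017,-0.0435,0,0],
  [0,-0.017,-0.0435,0,0],
  [0,-0.017,-0.0435,0,0],
  [0,-0.017,-0.0435,0,0],
])

```text
clock: 2.7
tool_pos: [0.5138, -0.0426, 0.2318]
ee_rot: [-0.029, 1.0, 0.0, 0.001]
ft_force: [0.3, 0.4, -0.4]
width: -0.002
grip_force: 0.0
```

```bash
python3 -c "
from h import *
go(-73,-60,80)"
```

```text
t 2.7 bal [-78.8 -62.4 231.8] F [ 0.3  0.4 -0.4] w -0.0 yerr deg -0.01
shift [ -5.7   2.3 151.8]
```

Emit:
send_rows([
  [0,-0.003,0.002,0.035,0],
  [0,0,0,0.035,0],
  [0,0,0,0.035,0],
  [0,0,0,0.035,0],
  [0,0,0,0.012,0],
])

```text
clock: 3.2
tool_pos: [0.5142, -0.0386, 0.0765]
ee_rot: [-0.029, 1.0, -0.0, -0.002]
ft_force: [-0.9, -0.3, 0.4]
width: 0.004
grip_force: 0.0
```

```bash
python3 - <<'E'
from h import *
go(-73,-60,55.5)
for n in("scene","top"):
    im=get_image(n); q=p(n,C0+RB@np.array([-.073,-.03,.061]))[0]; u,v=map(int,q); a=im[v-40:v+40,u-50:u+50,::-1]
    globals()[n]=cv2.resize(a,(400,320),interpolation=cv2.INTER_CUBIC)
cv2.imwrite("pics/near.png",np.hstack([scene,top]))
E
```

```text
t 3.2 bal [-78.3 -58.4  76.5] F [-0.9 -0.2  0.4] w 0.0 yerr deg 0.0
shift [-5.4 -1.6 21. ]
```

View pics/near.png

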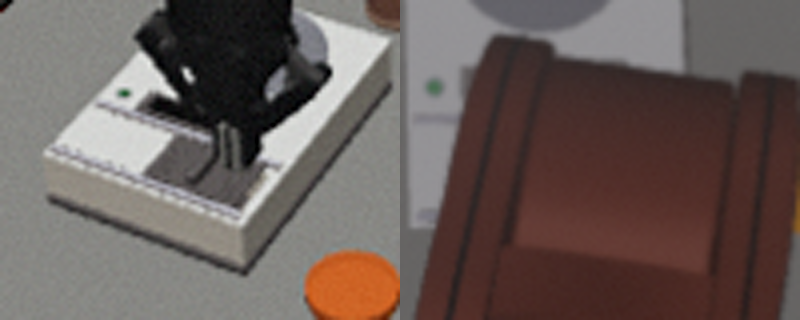

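The near view shows the closed tips above the plate at about (235,150), just right of the rib at (205,170) in the left panel. The top camera is blocked by the arm.

Emit:
send_rows([
  [0,-0.0054,-0.002,0,0],
  [0,0,0,0.01,0],
  [0,0,0,0.0105,0],
  [0,0,0,0,0],
  [0,0,0,0,0],
])

```text
clock: 3.8
tool_pos: [0.5214, -0.0403, 0.0587]
ee_rot: [-0.029, 1.0, -0.0, -0.0]
ft_force: [-0.7, -0.5, 0.1]
width: -0.001
grip_force: 0.0
```

```bash
python3 -c "
from h import *
go(-73,9,55.5)"
```

```text
t 3.8 bal [-71.2 -60.6  58.7] F [-0.7 -0.4  0.1] w -0.0 yerr deg 0.01
shift [ 1.8 69.6  3.1]
```

Emit:
send_rows([
  [0,0.001,0,0.003,0],
  [0,0,0.004,0,0],
  [0,0,0.004,0,0],
  [0,0,0.004,0,0],
  [0,0,0.004,0,0],
])

```text
clock: 4.3
tool_pos: [0.5198, -0.0238, 0.0559]
ee_rot: [-0.029, 1.0, 0.0, 0.0]
ft_force: [-0.6, 0.8, -0.3]
width: -0.0
grip_force: 0.0
```

```bash
python3 -c "
from h import *
go(-73,9,55.5)"
```

```text
t 4.3 bal [-71.8 -44.   55.9] F [-0.6  0.8 -0.3] w -0.0 yerr deg -0.02
shift [ 1.2 53.   0.4]
```

Emit:
send_rows([
  [0,0,0.004,0,0],
  [0,0,0.004,0,0],
  [0,0,0.004,0,0],
  [0,0,0.004,0,0],
  [0,0,0.004,0,0],
])

```text
clock: 4.8
tool_pos: [0.5186, -0.0043, 0.0559]
ee_rot: [-0.029, 1.0, -0.0, 0.0]
ft_force: [0.4, -1.7, 1.1]
width: -0.0
grip_force: 0.8
```

```bash
python3 -c "
from h import *
go(-73,9,55.5)"
```

```text
t 4.8 bal [-71.9 -24.4  55.9] F [ 0.3 -1.7  1.1] w -0.0 yerr deg 0.01
shift [ 1.1 33.4  0.3]
```

Emit:
send_rows([
  [0,0,0.005,0,0],
  [0,0,0.005,0,0],
  [0,0,0.005,0,0],
  [0,0,0.005,0,0],
  [0,0,0.005,0,0],
])

```text
clock: 5.3
tool_pos: [0.5171, 0.021, 0.0559]
ee_rot: [-0.029, 1.0, -0.0, 0.0]
ft_force: [1.3, -1.0, 0.7]
width: -0.003
grip_force: 0.8
```

Emit:
send_rows([
  [0,0,0.002,0,0],
  [0,0,0.002,0,0],
  [0,0,0.002,0,0],
  [0,0,0.002,0,0],
  [0,0,0.001,0,0],
])

```text
clock: 5.8
tool_pos: [0.5166, 0.0297, 0.0558]
ee_rot: [-0.029, 1.0, 0.0, 0.0]
ft_force: [1.2, -0.9, 0.8]
width: -0.003
grip_force: 0.8
```

```bash
python3 -c "
from h import *
go(-73,9,55.5)"
```

```text
t 5.8 bal [-71.9   9.6  55.8] F [ 1.1 -1.   0.8] w -0.0 yerr deg 0.0
shift [ 1.1 -0.6  0.3]
```

Not at the stop yet, so I'll continue gently.

Emit:
send_rows([
  [0,0,0.0015,0,0],
  [0,0,0.0015,0,0],
  [0,0,0.001,0,0],
  [0,0,0.001,0,0],
  [0,0,0.001,0,0],
])

```text
clock: 6.3
tool_pos: [0.5163, 0.0356, 0.0558]
ee_rot: [-0.029, 1.0, -0.0, 0.0]
ft_force: [1.3, -2.2, 1.4]
width: -0.003
grip_force: 0.8
```

```bash
python3 - <<'E'
from h import *
go()
n="scene"
im=get_image(n);u,v=map(int,p(n,C0+RB@np.array([-.073,0,.061]))[0]);cv2.imwrite("pics/push.png",cv2.resize(im[v-40:v+40,u-50:u+50,::-1],(600,480),interpolation=cv2.INTER_CUBIC))
for y in (-66,-10,24,28,32): print(y,(p(n,C0+RB@np.array([-.091,y/1e3,.061 if y>0 else .048]))[0]-[u-50,v-40])*6)
E
```

```text
t 6.3 bal [-71.9  15.5  55.8] F [ 1.2 -2.3  1.4] w -0.0 yerr deg 0.0
-66 [417.80334831 340.8923793 ]
-10 [304.34728136 299.44300046]
24 [234.65235008 252.62292402]
28 [226.7778896  249.77087016]
32 [218.92057344 246.92509193]
```

View pics/push.png

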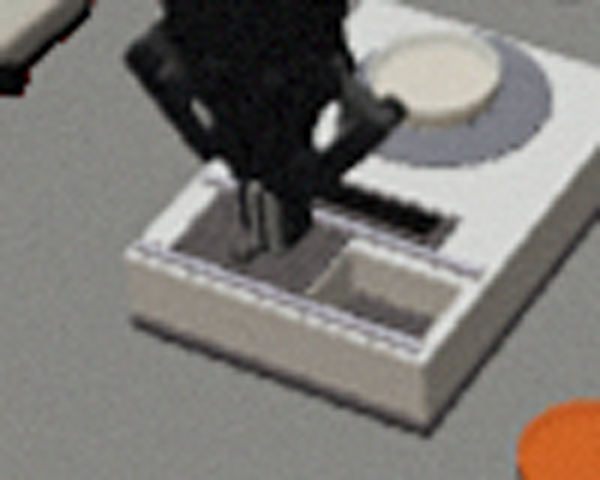

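The view shows the well uncovered at about (390,300), with the shutter nearly open and the rib's near end at about (240,258). I'll push on to the stop.

Emit:
send_rows([
  [0,0,0.001,0,0],
  [0,0,0.001,0,0],
  [0,0,0.001,0,0],
  [0,0,0.001,0,0],
  [0,0,0,0,0],
])

```text
clock: 6.85
tool_pos: [0.516, 0.0393, 0.0558]
ee_rot: [-0.029, 1.0, -0.0, 0.0]
ft_force: [1.0, -2.2, 0.3]
width: -0.0
grip_force: 1.4
```

```bash
python3 -c "
from h import *
go()"
```

```text
t 6.85 bal [-71.8  19.3  55.8] F [ 0.9 -2.2  0.3] w -0.0 yerr deg 0.01
```

Emit:
send_rows([
  [0,0,0.001,0,0],
  [0,0,0.001,0,0],
  [0,0,0.001,0,0],
  [0,0,0,0,0],
  [0,0,0,0,0],
])

```text
clock: 7.35
tool_pos: [0.516, 0.0396, 0.0558]
ee_rot: [-0.028, 1.0, -0.001, 0.0]
ft_force: [2.1, -12.0, 1.2]
width: -0.006
grip_force: 5.9
```

```bash
python3 -c "
from h import *
go()"
```

```text
t 7.35 bal [-71.9  19.6  55.8] F [  1.4 -12.1   1.2] w -0.01 yerr deg 0.12
```

At the stop with 12 N. Next I back off, move over the well and check.

Emit:
send_rows([
  [0,0,-0.008,0,0],
  [0,0,0,-0.01,0],
  [0,0,-0.026,0,0],
  [0,0,-0.026,0,0],
  [0,0,0,0,0],
])

```text
clock: 7.85
tool_pos: [0.5194, -0.0203, 0.0667]
ee_rot: [-0.027, 1.0, -0.0, 0.0]
ft_force: [1.1, 0.2, 0.6]
width: 0.001
grip_force: 0.0
```

```bash
python3 - <<'E'
from h import *
go(-73,-38,21)
E
```

```text
t 7.85 bal [-72.  -40.4  66.7] F [1.1 0.2 0.6] w 0.0 yerr deg 0.22
shift [ 1.   2.5 45.7]
```

Descend to about z=29, then press.

Emit:
send_rows([
  [0,0.001,0.002,0.01,0],
  [0,0,0,0.01,0],
  [0,0,0,0.01,0],
  [0,0,0,0.008,0],
  [0,0,0,0,0],
])

```text
clock: 8.35
tool_pos: [0.5173, -0.015, 0.0264]
ee_rot: [-0.03, 1.0, -0.0, -0.001]
ft_force: [-0.9, -0.4, -0.0]
width: 0.0
grip_force: 0.0
```

```bash
python3 - <<'E'
from h import *
go(-73,-38,20)
E
```

```text
t 8.35 bal [-73.8 -35.   26.4] F [-0.9 -0.3 -0. ] w 0.0 yerr deg -0.04
shift [-0.8 -3.   6.4]
```

Emit:
send_rows([
  [0,0,0,0.002,0],
  [0,0,0,0.002,0],
  [0,0,0,0.002,0],
  [0,0,0,0.002,0],
  [0,0,0,0.001,0],
])

```text
clock: 8.85
tool_pos: [0.5184, -0.0154, 0.0205]
ee_rot: [-0.029, 1.0, 0.001, -0.0]
ft_force: [-14.8, 0.9, 38.3]
width: -0.001
grip_force: 19.1
```

```bash
python3 - <<'E'
from h import *
go(-73,-38,20)
E
```

```text
t 8.85 bal [-72.7 -35.5  20.5] F [-14.8   1.8  38.3] w -0.0 yerr deg 0.02
shift [ 0.3 -2.5  0.5]
```

Right down (TCP at 20.5 mm, 38 N). I'll ease off slightly and hold.

Emit:
send_rows([
  [0,0,0,-0.0008,0],
  [0,0,0,0,0],
  [0,0,0,0,0],
  [0,0,0,0,0],
  [0,0,0,0,0],
])

```text
clock: 9.35
tool_pos: [0.5183, -0.0154, 0.0209]
ee_rot: [-0.029, 1.0, 0.001, 0.0]
ft_force: [-8.5, 0.2, 19.6]
width: 0.002
grip_force: 10.0
```

Emit:
send_rows([
  [0,0,0,0,0],
  [0,0,0,0,0],
  [0,0,0,0,0],
  [0,0,0,0,0],
  [0,0,0,0,0],
])

```text
clock: 9.85
tool_pos: [0.5183, -0.0154, 0.0209]
ee_rot: [-0.029, 1.0, 0.001, 0.0]
ft_force: [-8.7, 0.9, 20.3]
width: -0.004
grip_force: 10.0
```

Emit:
send_rows([
  [0,0,0,0,0],
  [0,0,0,0,0],
  [0,0,0,0,0],
  [0,0,0,0,0],
  [0,0,0,0,0],
])

```text
clock: 10.35
tool_pos: [0.5183, -0.0154, 0.0209]
ee_rot: [-0.029, 1.0, 0.001, 0.0]
ft_force: [-8.3, 0.7, 19.7]
width: -0.002
grip_force: 10.0
```

Emit:
send_rows([
  [0,0,0,0,0],
  [0,0,0,0,0],
  [0,0,0,0,0],
  [0,0,0,0,0],
  [0,0,0,0,0],
])

```text
clock: 10.85
tool_pos: [0.5183, -0.0154, 0.0209]
ee_rot: [-0.029, 1.0, 0.001, 0.0]
ft_force: [-8.8, 1.3, 19.9]
width: -0.002
grip_force: 10.0
```

Emit:
send_rows([
  [0,0,0,-0.004,0],
  [0,0,0,-0.01,0],
  [0,0,0,-0.02,0],
  [0,0,0,-0.02,0],
  [0,0,0,-0.015,0],
])

```text
clock: 11.35
tool_pos: [0.5188, -0.0157, 0.0902]
ee_rot: [-0.029, 1.0, -0.0, 0.001]
ft_force: [0.3, 0.3, 0.3]
width: -0.001
grip_force: 0.0
```

```bash
python3 - <<'E'
from h import *
go(-73,50,90)
E
```

```text
t 11.35 bal [-72.4 -35.8  90.2] F [0.3 0.3 0.3] w -0.0 yerr deg 0.02
shift [ 0.7 85.8  0.2]
```

Emit:
send_rows([
  [0,0,0.03,0,0],
  [0,0,0.03,0,0],
  [0,0,0.026,0,0],
  [0,0,0,0,0],
  [0,0,0,0.015,0],
])

```text
clock: 11.85
tool_pos: [0.5147, 0.0713, 0.0753]
ee_rot: [-0.03, 1.0, 0.0, 0.002]
ft_force: [-0.6, -0.1, 0.2]
width: -0.003
grip_force: 0.0
```

```bash
python3 - <<'E'
from h import *
go(-73,50,56)
E
```

```text
t 11.85 bal [-71.4  51.2  75.3] F [-0.6 -0.1  0.2] w -0.0 yerr deg -0.09
shift [ 1.7 -1.3 19.3]
```

Emit:
send_rows([
  [0,0.001,0,0.009,0],
  [0,0,0,0.009,0],
  [0,0,0,0,0],
  [0,0,0,0,0],
  [0,0,0,0,0],
])

```text
clock: 12.35
tool_pos: [0.5125, 0.0702, 0.056]
ee_rot: [-0.029, 1.0, 0.0, 0.0]
ft_force: [-0.8, -0.4, 0.6]
width: 0.0
grip_force: 0.0
```

```bash
python3 - <<'E'
from h import *
go(-73,-28,56)
E
```

```text
t 12.35 bal [-73.6  50.3  56. ] F [-0.8 -0.4  0.6] w 0.0 yerr deg 0.02
shift [ -0.6 -78.3   0. ]
```

Emit:
send_rows([
  [0,0,-0.005,0,0],
  [0,0,-0.005,0,0],
  [0,0,-0.005,0,0],
  [0,0,-0.005,0,0],
  [0,0,-0.005,0,0],
])

```text
clock: 12.85
tool_pos: [0.5139, 0.0451, 0.0558]
ee_rot: [-0.029, 1.0, 0.0, 0.0]
ft_force: [0.3, 2.0, 1.5]
width: 0.002
grip_force: 0.8
```

Emit:
send_rows([
  [0,0,-0.005,0,0],
  [0,0,-0.005,0,0],
  [0,0,-0.005,0,0],
  [0,0,-0.005,0,0],
  [0,0,-0.005,0,0],
])

```text
clock: 13.35
tool_pos: [0.5152, 0.02, 0.0556]
ee_rot: [-0.029, 1.0, 0.0, 0.0]
ft_force: [1.3, 3.1, 0.9]
width: 0.003
grip_force: 0.8
```

Emit:
send_rows([
  [0,0,-0.005,0,0],
  [0,0,-0.005,0,0],
  [0,0,-0.004,0,0],
  [0,0,-0.003,0,0],
  [0,0,-0.003,0,0],
])

```text
clock: 13.85
tool_pos: [0.5162, 0.0003, 0.0556]
ee_rot: [-0.029, 1.0, 0.0, -0.0]
ft_force: [0.8, 2.1, 0.8]
width: 0.0
grip_force: 0.8
```

```bash
python3 - <<'E'
from h import *
go(-73,-30,56)
E
```

```text
t 13.85 bal [-73.9 -19.7  55.6] F [1.  2.1 0.8] w 0.0 yerr deg -0.0
shift [ -0.9 -10.3  -0.4]
```

Emit:
send_rows([
  [0,0,-0.002,0,0],
  [0,0,-0.002,0,0],
  [0,0,-0.002,0,0],
  [0,0,-0.002,0,0],
  [0,0,-0.001,0,0],
])

```text
clock: 14.35
tool_pos: [0.5166, -0.006, 0.0556]
ee_rot: [-0.03, 1.0, 0.001, -0.0]
ft_force: [0.2, 11.9, 2.8]
width: 0.001
grip_force: 6.2
```

Emit:
send_rows([
  [0,0,-0.001,0,0],
  [0,0,-0.001,0,0],
  [0,0,-0.001,0,0],
  [0,0,0,0,0],
  [0,0,0,0,0],
])

```text
clock: 14.85
tool_pos: [0.5166, -0.0063, 0.0556]
ee_rot: [-0.031, 1.0, 0.003, -0.0]
ft_force: [-2.1, 19.2, 1.7]
width: -0.003
grip_force: 9.4
```

```bash
python3 - <<'E'
from h import *
go(-73,-30,56)
E
```

```text
t 14.85 bal [-74.  -26.3  55.6] F [-1.  19.3  1.7] w -0.0 yerr deg -0.22
shift [-0.9 -3.7 -0.4]
```

19 N against the stop, so I'll back off, lift and look.

Emit:
send_rows([
  [0,0,0.012,0,0],
  [0,0,0.01,-0.01,0],
  [0,0,0,-0.04,0],
  [0,0,0,-0.05,0],
  [0,0,0,-0.05,0],
])

```text
clock: 15.35
tool_pos: [0.5148, 0.0097, 0.2068]
ee_rot: [-0.029, 1.0, -0.001, -0.001]
ft_force: [1.2, 0.8, 0.1]
width: 0.0
grip_force: 0.0
```

Emit:
send_rows([
  [0,0.015,0.04,-0.02,0],
  [0,0.015,0.04,0,0],
  [0,0.015,0.04,0,0],
  [0,0.015,0.04,0,0],
  [0,0.015,0.04,0,0],
])

```text
clock: 15.85
tool_pos: [0.4281, 0.2065, 0.2255]
ee_rot: [-0.029, 1.0, -0.0, 0.0]
ft_force: [0.8, -0.1, 0.4]
width: -0.003
grip_force: 0.0
```

```bash
python3 - <<'E'
from h import *
go()
im=get_image("top");c=im[175:300,195:295]; cv2.imwrite("pics/crop2.png",cv2.resize(c[:,:,::-1],None,fx=4.8,fy=4.8,interpolation=cv2.INTER_CUBIC))
f=lambda q:(p("top",C0+RB@(np.array(q)/1e3))[0]-[195,175]+.5)*4.8
for q in([-73,-38,61],[-73,-4,52],[-73,-72,52]):print(q,f(q))
E
```

```text
t 15.85 bal [-149.9  191.3  225.5] F [ 0.8 -0.1  0.4] w -0.0 yerr deg 0.04
[-73, -38, 61] [333.77413007 454.204549  ]
[-73, -4, 52] [258.55342217 456.09599441]
[-73, -72, 52] [411.13016271 450.94498517]
```

View pics/crop2.png

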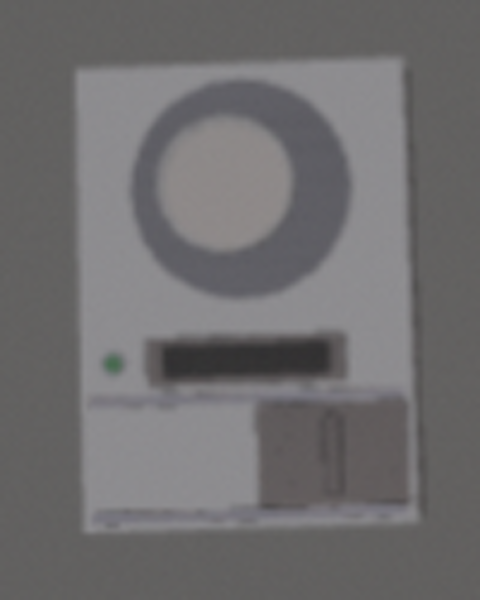

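The crop shows the shutter shut: plate left edge at 257 (expected 258.5) and rib at about 333 (expected 334). The dish has not moved.

```bash
python3 -c "
from rig import *
print(finish_job())"
```

```text
the job is handed in; nothing more can be done
None
```

I tared the dish balance and handed the job in at about 16 s; the hand-in returned no verdict. The shutter was pushed open to its stop, the key was held right down for about 2 s and released, and the shutter was pushed shut again. The last picture shows it shut and the dish unmoved, and the arm never went near the other balance.

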